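# Slide the guitar-neck support to its end stop with the lock held down

## Task

Send the blue guitar-neck support to the end of its bench rail: press its red lock button down with the fingertips and, keeping the button held down the whole way, push the support along until it is fully against the yellow end stop. Then let the button spring back up and move clear. Do it by touch alone, without picking up or moving the tape roll, the screw jar or the hex key that lie beside the rail.

Things in the scene. Friction and masses are not known exactly. Their poses are not given: they have to be found in the camera images.
- neck_rail: Fixed bench rail: dark base plate 90 wide, 310 long; two aluminium bars 32 mm high, a slot with a row of steel lock pins (16 mm apart) between them. Origin on the bench, on the rail's centre line; z up, y along the rail towards the yellow end stop (the way the support must go). It spans y -178 to +132 mm, x -45 to +45 mm. Yellow buffer's face at y = +116 mm; its end cap is 54 mm high.
- carriage (a joint): Place of the blue support along the rail in m: 0 = far from the stop, 0.160 = against the yellow stop. Button up: locked in a notch (a few mm of play). Button down: slides with about 1 N of friction and stays where it is left. There is a notch at the end stop. The support is 80 wide, 118 long, its deck 48 mm above the bench.
- lock_button (a joint): How far the red button is pressed, in m: 0 = up (locked), 0.010 = fully down; free of the rack from about 0.006 on. Spring: 3.5 N at the top to 7 N fully down. It comes back up by itself, unless its lock meets a rack pin: then it stays part-way until the support is moved a few mm. At the start it is up or, seldom, part-way so.
- button_top (a point): Centre of the top face of the red round button, 34 mm diameter, on the rail's centre line; 60 mm above the bench when up, 50 mm when fully down (2 mm proud of the deck). It is pressed straight down, and rides on the support.
- carriage_front (a point): Middle of the support's end face next to the stop, 41 mm above the bench; 36 mm from the button's centre towards the stop. Above it stands a steel thumb ledge to push against: 60 wide, 6 thick, top 64 mm above the bench, its near face 27 mm from the button's centre.
- stop_face (a point): Point on the yellow buffer's face, 41 mm above the bench, that carriage_front meets when the support is fully home.
- tape_roll: Loose roll of tan tape standing flat: 90 mm outer diameter, 48 mm high, origin at the centre of its underside. Leave alone.
- screw_jar: Loose amber jar with black cap: 52 mm diameter, 62 mm high, origin at the centre of its underside. Leave alone.
- hex_key: Loose dark L-shaped hex key lying flat: arms 100 and 32 mm, 8 mm thick, origin under the middle of the long arm, which runs along its y. Leave alone.
- cradle (a point): Middle of the floor of the U-shaped wooden, cork-lined neck cradle on the support's end away from the stop: 80 wide, 35 long, its arms reach 90 mm above the bench; its face towards the button is 45 mm from the button's centre.

How it is judged:
By the outcome, as a careful person would: the job done as asked, in the order asked, and still so for the second after the job is handed in, with the robot touching nothing.
It also fails if it takes over 32 s, if anything falls off the work surface, if the arm or the gripper's body presses on something with over 40 N, if the wrist force passes 120 N, or if a joint passes its speed limit or range.

## Robot

A 7-joint arm with a two-finger parallel gripper is mounted at the origin on the work surface. World frame = base frame: x ahead of the robot, y to its left, z up, the work surface at z = 0. Lengths are in m, angles in rad, forces in N, time in s.
With the tool pointing down it reaches from about 0.4 to 0.9 m from the base axis. Payload 5.5 kg.
Tool frame: the origin (TCP) lies at the very end of the fingers, on their centre line; the grasp point (between the pads) lies 19 mm behind it; z points along the fingers, y is the line along which they close (so a half turn about z gives the same grasp; the last joint's range is limited). The gripper opens to 85 mm and grips with 20 to 120 N. Pads are 22 mm wide; open, the fingers measure 114 mm over their backs; the gripper's body (76 mm by 85 mm) begins 54 mm behind the grasp point. The pads swing forward as they close: fully open they stand 13 mm farther back than shut.
Start: joints at [-1.075, 0.501, -0.427, 1.55, 0.221, 1.138, -0.21], TCP at [0.15, 0.632, 0.201] pointing down, gripper open.
Joint ranges: [-2.88, 2.88], [-0.31, 2.03], [-1.54, 1.56], [0.2, 2.42], [-1.41, 4.55], [0.19, 2.02], [-2.57, 2.57]. Speed limits (rad/s): [2.57, 2.57, 3.14, 3.14, 3.14, 3.14, 3.14].

## Interface

Orientations are given as a unit quaternion [w, x, y, z].
In Python, from workcell import r, snapshot, camera_params gives the robot as it stands.
- The arm moves only by the tool carry_out, never from a script. Its argument "rows" is a list of rows, each a list of 2 entries, a list of its own where there are three numbers: the shift along the tool's x, y, z in m, then the turn about the tool's z in degrees. A call has exactly 8 rows; each row shifts and turns the commanded pose from where the row before left it, along the tool's axes as they then stand; what a row does not reach is not made up. A row lasts 1/8 s, in which the tool goes at most 62.5 mm and 10.7 degrees, less where a joint would pass 70% of its speed; a pose out of reach is approached as far as the arm can. A call is refused whole if a number of a shift passes 0.0625 or a number of a turn 10.7, either way. A call with a gripper value outside its range is refused whole. "gripper" is the opening, from 0 (shut) to 1 (fully open), set as the call begins (left out, the last holds). The fingers move at their own pace and stop on an object; "grip_force" is the grip in N (left out, the last holds). Time passes only in rows, so rows that do not move let the fingers close, or fill a call up. It gives the time, the measured TCP pose, the force, the opening and the grip force at its end, in the units of the state.
- r.get_obs(): the state, without advancing time (a new reading comes with each control period).
- snapshot(name): name is "scene" or "top" or "wrist"; returns the picture (420x560x3 uint8, red, green, blue); there is no depth.
- camera_params(name): a dict with "fov_y" (degrees; the focal length in pixels is half the picture's height over the tangent of half this angle, whatever the lens; pixels are square), "cx", "cy" (the principal point, pixels), "k1" (the pictures are not rectified: a ray, as slopes to the right and down, at radius r is drawn at 1 + k1 r^2 times it, then the intrinsics apply), "extrinsics" (4x4, takes a point from world to camera coordinates); the wrist camera has in their place "mount" (4x4, takes a point from camera to tool coordinates, whose origin is the TCP and whose axes are the flange's). Camera axes: x right, y up, looking along -z (the intrinsics and any distortion apply to the point x, -y, -z); pixel columns grow to the right and rows downward; lengths in m; the calibration is good to about 2 mm. A picture is of the moment at which its call begins: read the wrist's pose just before it. camera_params takes no time and is no camera call.
- r.finish_job(): hands the job in; it is judged then, once.
The state is a dict: "time": time; "qpos": joint angles; "dq": joint speeds; "joint_torque": joint torques, N m; "tool_pos": TCP position; "tcp_rot": TCP orientation; "contact_force": force on the tool from outside, world axes, zero at the start; "ft_torque": the same for the moment, N m; "opening": opening from 0.0 (shut) to 1.0 (fully open); "grasp_force": force on a finger pad.
Only numpy, scipy, OpenCV 4.12 (cv2) and the standard library are available. Lean on these libraries where they do the work, as an engineer would, in place of code of your own. Each camera call takes 0.05 s, during which the arm holds its last target. There are 200 camera calls.

## Working session

There is one attempt and no reset: what is moved stays moved. The work goes in short steps, Python scripts to look and compute and a tool call to move; the robot and the scene stay as the last step left them, time stands still between calls to the robot, and variables do not carry over. Pictures are saved under pics/ and viewed, at most 11 in all, crops included, and the job is handed in when it is done.

Besides the shell and the picture viewer there is one more tool, called after "Emit:" in YAML: its name, and indented under it one key for each argument. carry_out: Moves the arm, as the interface text tells. Its arguments: {"type":"object","properties":{"rows":{"type":"array"},"gripper":{"type":"number"},"grip_force":{"type":"number"}},"required":["rows"]}

```bash
mkdir -p pics; cat > h.py <<'E'
import numpy as np, cv2
from workcell import r, snapshot, camera_params
from scipy.spatial.transform import Rotation as R
def T_tool(o):
    q=np.array(o["tcp_rot"]); T=np.eye(4); T[:3,:3]=R.from_quat(q[[1,2,3,0]]).as_matrix(); T[:3,3]=o["tool_pos"]; return T
def cam2world(name,o=None):
    p=camera_params(name)
    return (T_tool(o)@np.array(p["mount"]) if name=="wrist" else np.linalg.inv(np.array(p["extrinsics"]))),p
def ray(name,uv,o=None):
    C,p=cam2world(name,o); f=210/np.tan(np.radians(p["fov_y"])/2)
    K=np.array([[f,0,p["cx"]],[0,f,p["cy"]],[0,0,1]])
    s=cv2.undistortPoints(np.array(uv,float).reshape(-1,1,2),K,np.array([p["k1"],0,0,0,0.]))[:,0]
    d=np.c_[s[:,0],-s[:,1],-np.ones(len(s))]@C[:3,:3].T
    return C[:3,3],d
def onplane(name,uv,z,o=None):
    c,d=ray(name,uv,o); return c+d*((z-c[2])/d[:,2])[:,None]
def save(name,fn):
    im=snapshot(name); cv2.imwrite(f"pics/{fn}.png",im[:,:,::-1]); return im
E
python3 - <<'E'
from h import *
o=r.get_obs(); print({k:np.round(v,3).tolist() for k,v in o.items()})
a=save("scene","s0"); b=save("top","t0"); w=save("wrist","w0")
for n in ("scene","top","wrist"): print(n,camera_params(n))
E
```

```text
{'time': 0.0, 'qpos': [-1.075, 0.502, -0.427, 1.552, 0.221, 1.138, -0.21], 'dq': [0.001, -0.0, 0.002, 0.002, 0.001, -0.001, -0.0], 'joint_torque': [0.001, -56.954, -5.816, -28.093, 0.01, 0.012, -0.0], 'tool_pos': [0.15, 0.632, 0.2], 'tcp_rot': [-0.0, 0.116, 0.993, -0.001], 'contact_force': [0.917, -0.72, 0.135], 'ft_torque': [0.026, -0.018, 0.001], 'grasp_force': 0.0, 'opening': 1.003}
scene {'fov_y': 43.5779697885302, 'cx': 278.02947140846373, 'cy': 205.2011064116518, 'k1': -0.1458692293343359, 'extrinsics': array([[ 0.42936337,  0.90303105, -0.01349123, -0.27328739],
       [-0.51951808,  0.25917895,  0.81420344,  0.22855096],
       [ 0.73874763, -0.34258019,  0.58042291, -1.38638666],
       [ 0.        ,  0.        ,  0.        ,  1.        ]])}
top {'fov_y': 42.923627022238925, 'cx': 274.84479351720984, 'cy': 218.5036320429931, 'k1': -0.1655846611516228, 'extrinsics': array([[ 0.01994088, -0.9997664 ,  0.00833744,  0.03991942],
       [ 0.99421177,  0.02070925,  0.1054234 , -0.5528455 ],
       [-0.10557143,  0.00618694,  0.99439248, -0.81574221],
       [ 0.        ,  0.        ,  0.        ,  1.        ]])}
wrist {'fov_y': 59.139076004149885, 'cx': 277.5643920951601, 'cy': 207.40084471815018, 'k1': -0.08765955014717229, 'mount': array([[ 1.60805456e-04,  9.48186125e-01,  3.17715355e-01,
         8.13408375e-02],
       [ 9.99999778e-01, -3.57888596e-04,  5.61948228e-04,
        -3.56155686e-04],
       [ 6.46538215e-04,  3.17715194e-01, -9.48185972e-01,
        -1.72393492e-01],
       [ 0.00000000e+00,  0.00000000e+00,  0.00000000e+00,
         1.00000000e+00]])}
```

View pics/t0.png

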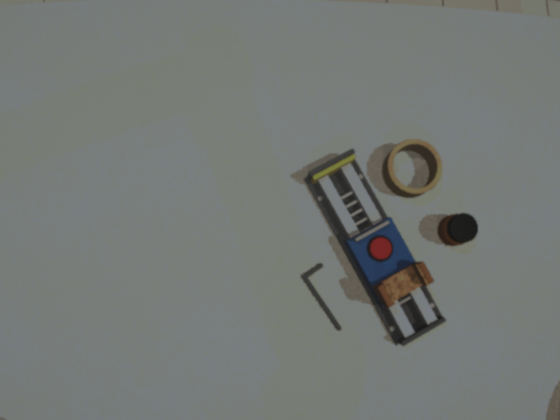

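View pics/s0.png

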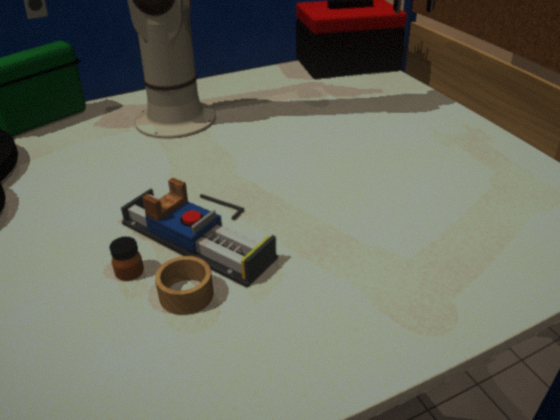

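The top view shows the red button at about (380,248), the yellow stop at about (335,167), and the rail pointing up-left. The tape roll (413,167) and jar (459,228) are to its right and the hex key (322,297) to its left. In the scene view the button is at about (191,218).

```bash
python3 - <<'E'
from h import *
def blob(n,fn,lo,hi,roi):
    im=cv2.imread(f"pics/{fn}.png"); h=cv2.cvtColor(im,cv2.COLOR_BGR2HSV); m=cv2.inRange(h,lo,hi)
    k=np.zeros_like(m); x0,y0,x1,y1=roi; k[y0:y1,x0:x1]=255; m&=k
    n_,l,s,c=cv2.connectedComponentsWithStats(m); i=1+np.argmax(s[1:,4]); 
    return c[i],s[i],cv2.minAreaRect(np.argwhere(l==i)[:,::-1].astype(np.float32))
rois={"top":(300,140,450,350),"scene":(110,170,290,290)}
P={}
for n,fn in (("top","t0"),("scene","s0")):
    for col,lo,hi in (("red",(0,190,80),(6,255,255)),("yel",(22,140,60),(36,255,255)),("blue",(100,140,30),(125,255,255))):
        c,s,rc=blob(n,fn,lo,hi,rois[n]); P[n,col]=c
        print(n,col,c.round(1),s,np.round(rc[0],1),np.round(rc[1],1),[onplane(n,[c],z)[0].round(4).tolist() for z in (.05,.06)])
for col in ("red","yel"):
    c1,d1=ray("top",[P["top",col]]); c2,d2=ray("scene",[P["scene",col]]); d1=d1[0];d2=d2[0]
    t=np.linalg.lstsq(np.c_[d1,-d2],c2-c1,rcond=None)[0]; print(col,c1+d1*t[0],c2+d2*t[1])
# rail edges, top picture: base plate corners approx
for uv,z in (((307,179),.008),((353,151),.054),((402,343),.008),((443,320),.008)): print(uv,onplane("top",[uv],z)[0].round(4))
E
```

```text
Traceback (most recent call last):
ValueError: attempt to get argmax of an empty sequence
```

```bash
cat > m.py <<'E'
from h import *
def blob(n,fn,lo,hi,roi):
    im=cv2.imread(f"pics/{fn}.png"); h=cv2.cvtColor(im,cv2.COLOR_BGR2HSV); m=cv2.inRange(h,lo,hi)
    if lo[0]==0: m|=cv2.inRange(h,(172,lo[1],lo[2]),(180,255,255))
    k=np.zeros_like(m); x0,y0,x1,y1=roi; k[y0:y1,x0:x1]=255; m&=k
    n_,l,s,c=cv2.connectedComponentsWithStats(m)
    if n_<2: print("none",h[int((y0+y1)/2),int((x0+x1)/2)]); return np.zeros(2),None,((0,0),(0,0),0)
    i=1+np.argmax(s[1:,4]); 
    return c[i],s[i],cv2.minAreaRect(np.argwhere(l==i)[:,::-1].astype(np.float32))
COL=(("red",(0,190,70),(4,255,255)),("yel",(22,110,50),(36,255,255)),("blue",(100,120,20),(125,255,255)))
E
python3 - <<'E'
from m import *
for n,fn,pts in (("top","t0",((380,248),(335,167),(366,268))),("scene","s0",((191,218),(259,257),(175,230)))):
    h=cv2.cvtColor(cv2.imread(f"pics/{fn}.png"),cv2.COLOR_BGR2HSV); print([h[v,u].tolist() for u,v in pts])
rois={"top":(300,140,450,350),"scene":(110,170,290,290)}
P={}
for n,fn in (("top","t0"),("scene","s0")):
    for col,lo,hi in COL:
        c,s,rc=blob(n,fn,lo,hi,rois[n]); P[n,col]=c
        print(n,col,c.round(1),s,np.round(rc[0],1),np.round(rc[1],1),[onplane(n,[c],z)[0].round(4).tolist() for z in (.05,.06)])
for col in ("red","yel"):
    c1,d1=ray("top",[P["top",col]]); c2,d2=ray("scene",[P["scene",col]]); d1=d1[0];d2=d2[0]
    t=np.linalg.lstsq(np.c_[d1,-d2],c2-c1,rcond=None)[0]; print(col,c1+d1*t[0],c2+d2*t[1])
for uv,z in (((307,179),.008),((353,151),.054),((402,343),.008),((443,320),.008)): print(uv,onplane("top",[uv],z)[0].round(4))
E
```

```text
[[1, 174, 114], [32, 132, 122], [108, 140, 89]]
[[1, 220, 145], [45, 39, 26], [108, 169, 77]]
none [  0 172 114]
top red [0. 0.] None [0 0] [0 0] [[0.9266, 0.5431, 0.05], [0.9209, 0.5372, 0.06]]
top yel [333.2 167.4] [313 155  42  27 265] [333.7 167.8] [ 6.9 47. ] [[0.632, -0.0384, 0.05], [0.6299, -0.0372, 0.06]]
top blue [381.6 254.8] [ 348  218   65   65 1564] [380.2 251. ] [49.3 48.9] [[0.4967, -0.1147, 0.05], [0.4963, -0.1127, 0.06]]
scene red [190.6 216.7] [182 211  19  13 168] [190.8 216.6] [11.6 17. ] [[0.503, -0.1112, 0.05], [0.5164, -0.1143, 0.06]]
scene yel [251.8 254.1] [242 237  28  42 141] [251.4 255.1] [12.2 49. ] [[0.647, -0.052, 0.05], [0.6579, -0.0562, 0.06]]
scene blue [177.5 227.3] [ 147  203   66   49 1229] [179.5 221. ] [61.7 43.4] [[0.5228, -0.1417, 0.05], [0.5359, -0.1443, 0.06]]
red [0.68678176 0.29148211 0.47348692] [ 0.75508497 -0.16986087  0.23804719]
yel [ 0.63485866 -0.03998609  0.03617073] [ 0.63224644 -0.04632598  0.03636459]
(307, 179) [ 6.203e-01 -3.000e-04  8.000e-03]
(353, 151) [ 0.6582 -0.069   0.054 ]
(402, 343) [ 0.3562 -0.1583  0.008 ]
(443, 320) [ 0.3934 -0.2265  0.008 ]
```

```bash
cat > plan.py <<'E'
from h import *
def plan(o,targets):  # targets: list of (world xyz, world heading of tool x deg); prints rows
    T=T_tool(o); hd=np.degrees(np.arctan2(T[1,0],T[0,0])); p=T[:3,3]
    print("heading",hd.round(2),"p",p.round(4),"tilt",T[:3,2].round(4))
    for q,h in targets:
        c,s=np.cos(np.radians(hd)),np.sin(np.radians(hd)); d=np.array(q)-p
        print([np.round([c*d[0]+s*d[1], s*d[0]-c*d[1], -d[2]],4).tolist(), round(hd-h,2)])
        p=np.array(q); hd=h
E
python3 - <<'E'
from m import *; from plan import *
c,s,rc=blob("top","t0",(0,150,60),(6,255,255),(350,220,410,280)); print(c,s,onplane("top",[c],.06))
c1,d1=ray("top",[c]); c2,d2=ray("scene",[(190.6,216.7)]); t=np.linalg.lstsq(np.c_[d1[0],-d2[0]],c2-c1,rcond=None)[0]; print(c1+d1[0]*t[0],c2+d2[0]*t[1])
o=r.get_obs()
from scipy.interpolate import interp1d
K=np.array([[.15,.632,.2],[.40,.36,.2],[.50,.1,.19],[.506,-.112,.16]]); L=np.r_[0,np.cumsum(np.linalg.norm(np.diff(K,axis=0),axis=1))]
s=np.linspace(0,L[-1],17)[1:]; print(L[-1]/16)
W=interp1d(L,K.T)(s).T; plan(o,[(w,166.7-(i+1)*135.7/16) for i,w in enumerate(W)])
E
```

```text
[380.31707317 247.85636856] [370 237  22  22 369] [[ 0.50690308 -0.11062786  0.06      ]]
[ 0.50727522 -0.11203508  0.05318338] [ 0.50723397 -0.11214611  0.05320405]
0.053898798699271944
heading 166.67 p [0.1498 0.6319 0.2006] tilt [-4.0e-04 -1.5e-03 -1.0e+00]
[[-0.0448, -0.0301, 0.0006], np.float64(8.45)]
[[-0.0486, -0.0233, -0.0], 8.48]
[[-0.0515, -0.0159, -0.0], 8.48]
[[-0.0533, -0.0081, -0.0], 8.48]
[[-0.0539, -0.0002, -0.0], 8.48]
[[-0.0533, 0.0078, -0.0], 8.48]
[[-0.0519, 0.0126, 0.0003], 8.48]
[[-0.0538, 0.0035, 0.0019], 8.48]
[[-0.0527, 0.0114, 0.0019], 8.48]
[[-0.0504, 0.019, 0.0019], 8.48]
[[-0.047, 0.0262, 0.0019], 8.48]
[[-0.0427, 0.0329, 0.0019], 8.48]
[[-0.0474, 0.0244, 0.0074], 8.48]
[[-0.0436, 0.0307, 0.0075], 8.48]
[[-0.0386, 0.0368, 0.0075], 8.48]
[[-0.0328, 0.0421, 0.0075], 8.48]
```

Emit:
carry_out:
  rows:
    - [[-0.045,-0.03,0],8.5]
    - [[-0.049,-0.023,0],8.5]
    - [[-0.051,-0.016,0],8.5]
    - [[-0.053,-0.008,0],8.5]
    - [[-0.054,0,0],8.5]
    - [[-0.053,0.008,0],8.5]
    - [[-0.052,0.013,0],8.5]
    - [[-0.054,0.004,0.002],8.5]
  gripper: 0
  grip_force: 40

```text
time: 1.15
tool_pos: [0.4245, 0.3023, 0.1994]
tcp_rot: [0.0, 0.654, 0.757, 0.0]
contact_force: [0.8, 0.3, -0.3]
opening: -0.001
grasp_force: 0.0
```

Emit:
carry_out:
  rows:
    - [[-0.053,0.011,0.002],8.5]
    - [[-0.05,0.019,0.002],8.5]
    - [[-0.047,0.026,0.002],8.5]
    - [[-0.043,0.033,0.002],8.5]
    - [[-0.047,0.024,0.007],8.5]
    - [[-0.044,0.031,0.007],8.5]
    - [[-0.039,0.037,0.007],8.5]
    - [[-0.033,0.042,0.007],8.5]

```text
time: 2.15
tool_pos: [0.5036, -0.1134, 0.1632]
tcp_rot: [-0.0, 0.965, 0.262, 0.0]
contact_force: [0.6, 0.1, -0.2]
opening: -0.001
grasp_force: 0.0
```

```bash
python3 - <<'E'
from m import *; from plan import *
import pickle
snapshot("top"); snapshot("top"); o=r.get_obs(); pickle.dump(o,open("o1.pkl","wb")); w=save("wrist","w1"); save("top","t1"); plan(o,[])
print(o["time"],o["opening"],np.round(o["contact_force"],2),np.round(o["dq"],3),np.round(o["qpos"],2))
c,s,rc=blob("wrist","w1",(0,150,40),(8,255,255),(0,0,560,420)); print(c,s,onplane("wrist",[c],.06,o),rc)
E
```

```text
heading 29.95 p [ 0.5022 -0.1192  0.1629] tilt [-0.0011 -0.0035 -1.    ]
2.25 -0.0014743699796381494 [-0.12 -0.48  0.56] [-0.048 -0.015 -0.089  0.005 -0.021  0.019  0.012] [-0.12  0.29  0.36  1.94 -0.12  0.93 -0.76]
[272.43023256 180.04514364] [ 251  159   44   43 1462] [[ 0.51044431 -0.11101191  0.06      ]] ((272.5, 180.0), (43.0, 42.0), 0.0)
```

View pics/w1.png

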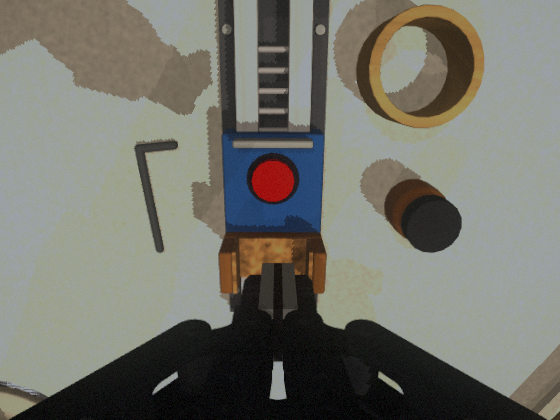

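The wrist view shows the button at (272,180) with the ledge just ahead at (272,145). The rail runs nearly straight up the picture, so the tool's x lies along it. Next I measure again with the arm settled, and get the rail heading.

```bash
python3 - <<'E'
from m import *; from plan import *
for i in range(4): snapshot("top")
o=r.get_obs(); w=save("wrist","w2")
print(o["time"],np.abs(o["dq"]).max())
c,s,rc=blob("wrist","w2",(0,150,40),(8,255,255),(0,0,560,420)); B=onplane("wrist",[c],.06,o)[0]; print(c,s,B)
# button height check from its drawn diameter: 34 mm
for z in (.05,.06):
    e=onplane("wrist",[(s[0],c[1]),(s[0]+s[2],c[1])],z,o); print(z,np.linalg.norm(e[1]-e[0]))
c,s,rc=blob("wrist","w2",(100,120,20),(125,255,255),(180,80,380,260)); print("blue",s,rc); 
# light bars: outer edges -> heading on plane z=.032
g=cv2.cvtColor(w,cv2.COLOR_RGB2GRAY).astype(int)
L=[];Rr=[]
for v in range(10,120,10):
    row=g[v]; bright=np.where(row[200:345]>120)[0]+200
    d=np.diff(row[200:345]); 
    # aluminium inner slot: darkest run near the centre
    L.append((v,bright.min() if len(bright) else -1)); 
    dk=np.where(row[240:305]<90)[0]+240; Rr.append((dk.min(),dk.max()) if len(dk) else None)
print(list(zip(L,Rr)))
plan(o,[([*B[:2],.075],30.5)])
E
```

```text
2.55 0.005017501880578078
[281.8965035 187.6986014] [ 261  167   43   42 1430] [ 0.51058509 -0.11075055  0.06      ]
0.05 0.03442780291469895
0.06 0.0332232304079036
blue [ 233  140  101  100 6467] ((282.1311340332031, 189.54962158203125), (100.03878784179688, 97.8316421508789), 1.0809242725372314)
[((10, np.int64(200)), (np.int64(240), np.int64(301))), ((20, np.int64(200)), (np.int64(240), np.int64(301))), ((30, np.int64(200)), (np.int64(240), np.int64(301))), ((40, np.int64(200)), (np.int64(240), np.int64(300))), ((50, np.int64(212)), (np.int64(240), np.int64(300))), ((60, np.int64(214)), (np.int64(240), np.int64(300))), ((70, np.int64(213)), (np.int64(240), np.int64(299))), ((80, np.int64(216)), (np.int64(240), np.int64(299))), ((90, np.int64(205)), (np.int64(240), np.int64(299))), ((100, np.int64(200)), (np.int64(240), np.int64(298))), ((110, np.int64(200)), (np.int64(240), np.int64(298)))]
heading 30.85 p [ 0.504  -0.1101  0.1634] tilt [ 0.e+00  7.e-04 -1.e+00]
[[0.0053, 0.0039, 0.0884], np.float64(0.35)]
```

Emit:
carry_out:
  rows:
    - [[0.003,0.001,0.01],0.5]
    - [[0.003,0.001,0.015],0.5]
    - [[0.003,0.001,0.018],0]
    - [[0.001,0.001,0.018],0]
    - [[0,0,0.015],0]
    - [[0,0,0.012],0]
    - [[0,0,0],0]
    - [[0,0,0],0]

```text
time: 3.6
tool_pos: [0.5148, -0.1104, 0.0757]
tcp_rot: [0.0, 0.967, 0.256, 0.0]
contact_force: [0.1, -0.6, 0.7]
opening: 0.0
grasp_force: 0.0
```

```bash
python3 - <<'E'
from m import *; from plan import *
o=r.get_obs(); w=save("wrist","w3"); plan(o,[]); print(o["time"],np.round(o["contact_force"],2))
E
```

```text
heading 29.65 p [ 0.5148 -0.1104  0.0757] tilt [ 6.e-04 -1.e-04 -1.e+00]
3.6 [ 0.1  -0.56  0.75]
```

View pics/w3.png

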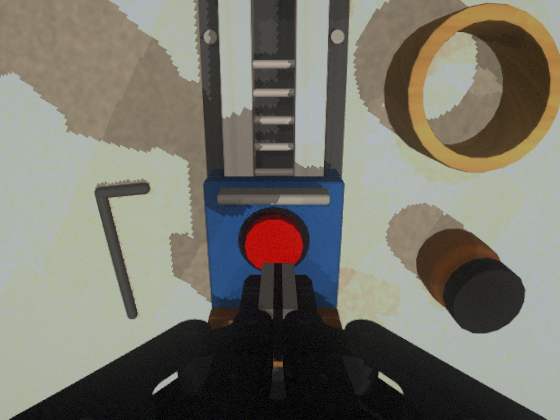

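The tips sit just behind the ledge (272,198) and over the button (274,243), and the rail runs straight up the picture. Next I press.

Emit:
carry_out:
  rows:
    - [[0,0,0.008],0]
    - [[0,0,0.006],0]
    - [[0,0,0.004],0]
    - [[0,0,0.003],0]
    - [[0,0,0.003],0]
    - [[0,0,0],0]
    - [[0,0,0],0]
    - [[0,0,0],0]

```text
time: 4.65
tool_pos: [0.5146, -0.1103, 0.0515]
tcp_rot: [0.0, 0.967, 0.256, 0.0]
contact_force: [-0.3, 0.7, -0.6]
opening: -0.001
grasp_force: 0.0
```

```bash
python3 - <<'E'
from m import *; from plan import *
o=r.get_obs(); w=snapshot("wrist"); s=snapshot("scene")
print(np.round(o["contact_force"],2),np.round(o["ft_torque"],3))
a=cv2.resize(w[150:330,190:370],(400,400),interpolation=cv2.INTER_CUBIC); b=cv2.resize(s[170:280,130:240],(400,400),interpolation=cv2.INTER_CUBIC)
cv2.imwrite("pics/w4.png",np.hstack([a,b])[:,:,::-1])
E
```

```text
[-0.32  0.73 -0.57] [ 0.015 -0.028 -0.074]
```

View pics/w4.png

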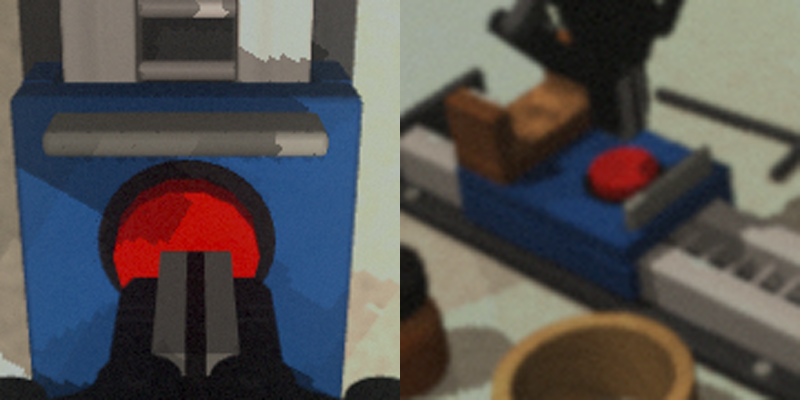

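In the scene crop the tips end at about (194,208), behind and above the button, and there is no contact force. I check where the tips really are against the reported TCP.

```bash
python3 - <<'E'
from m import *
o=r.get_obs(); T=T_tool(o)
def proj(n,P):
    C,p=cam2world(n,o); q=np.linalg.inv(C)@np.r_[P,1]; f=210/np.tan(np.radians(p["fov_y"])/2); s=np.array([q[0],-q[1]])/-q[2]
    return (s*(1+p["k1"]*(s@s))*f+[p["cx"],p["cy"]]).round(1)
for x in (-.011,0,.011):
    for z in (0,-.013,-.019): P=(T@[x,0,z,1])[:3]; print(x,z,proj("wrist",P),proj("scene",P),proj("top",P))
c1,d1=ray("wrist",[(277.8,263.4)],o); c2,d2=ray("scene",[(193.8,208)]); t=np.linalg.lstsq(np.c_[d1[0],-d2[0]],c2-c1,rcond=None)[0]; print(c1+d1[0]*t[0],c2+d2[0]*t[1])
B=np.array([.5106,-.1108,.06]); print("B",proj("wrist",B),proj("scene",B),proj("scene",B-[0,0,.01]))
for n,w in (("wrist",None),):
    save("wrist","w5"); c,s,rc=blob("wrist","w5",(0,150,40),(8,255,255),(0,0,560,420)); print(c,s)
    for z in (.05,.055,.06):
        e=onplane("wrist",[(s[0],s[1]+s[2]/2),(s[0]+s[2],s[1]+s[2]/2)],z,o); print(z,e.mean(0).round(4),np.linalg.norm(e[1]-e[0]).round(4))
E
```

```text
-0.011 0 [276.4 270.7] [188.4 217.3] [382.5 249.4]
-0.011 -0.013 [276.3 283.4] [187.6 211.5] [384.2 249. ]
-0.011 -0.019 [276.3 289.9] [187.2 208.8] [385.1 248.8]
0 0 [276.3 251.7] [192.9 219.4] [379.  243.2]
0 -0.013 [276.3 263.3] [192.1 213.5] [380.7 242.7]
0 -0.019 [276.2 269.3] [191.8 210.8] [381.5 242.4]
0.011 0 [276.3 231.8] [197.5 221.4] [375.5 237. ]
0.011 -0.013 [276.2 242.3] [196.7 215.6] [377.2 236.3]
0.011 -0.019 [276.2 247.7] [196.4 212.9] [378.  236.1]
[ 0.52169955 -0.10703005  0.07984454] [ 0.52132134 -0.10762904  0.0801658 ]
B [273.3 265.8] [191.5 214.5] [192.1 218.9]
[272.50635893 252.38153556] [ 241  230   66   50 2123]
0.05 [ 0.5076 -0.1128  0.05  ] 0.0345
0.055 [ 0.5099 -0.1116  0.055 ] 0.0336
0.06 [ 0.5121 -0.1104  0.06  ] 0.0326
```

The tip's front edge triangulates to z of about 0.080, well above the reported TCP, which fits the missing force. From here I go down by touch in small steps.

Emit:
carry_out:
  rows:
    - [[0,0,0.003],0]
    - [[0,0,0.003],0]
    - [[0,0,0.003],0]
    - [[0,0,0],0]
    - [[0,0,0],0]
    - [[0,0,0],0]
    - [[0,0,0],0]
    - [[0,0,0],0]

```text
time: 5.8
tool_pos: [0.5145, -0.1103, 0.0425]
tcp_rot: [0.0, 0.967, 0.256, 0.0]
contact_force: [0.2, 0.0, -0.7]
opening: 0.001
grasp_force: 0.0
```

```bash
python3 - <<'E'
from m import *; from plan import *
o=r.get_obs(); w=snapshot("wrist"); s=snapshot("scene"); plan(o,[])
print(np.round(o["contact_force"],2),np.round(o["ft_torque"],3))
a=cv2.resize(w[170:310,210:350],(400,400),interpolation=cv2.INTER_CUBIC); b=cv2.resize(s[185:245,160:220],(400,400),interpolation=cv2.INTER_CUBIC)
cv2.imwrite("pics/w6.png",np.hstack([a,b])[:,:,::-1])
E
```

```text
heading 29.66 p [ 0.5145 -0.1103  0.0425] tilt [ 1.e-04 -0.e+00 -1.e+00]
[ 0.18  0.04 -0.66] [ 0.021  0.008 -0.017]
```

View pics/w6.png

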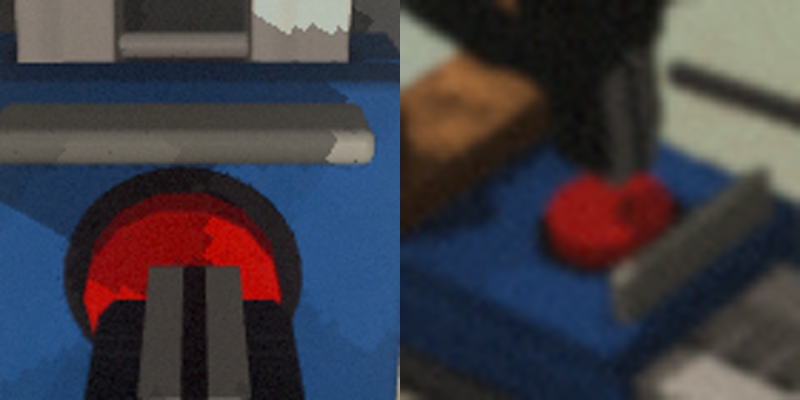

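The tips are still just above the button: the scene crop shows the tip at about (193,213) with its shadow on the button. I continue down.

Emit:
carry_out:
  rows:
    - [[0,0,0.002],0]
    - [[0,0,0.002],0]
    - [[0,0,0.002],0]
    - [[0,0,0.002],0]
    - [[0,0,0.002],0]
    - [[0,0,0.002],0]
    - [[0,0,0],0]
    - [[0,0,0],0]

```text
time: 6.9
tool_pos: [0.5144, -0.1103, 0.0304]
tcp_rot: [-0.0, 0.967, 0.256, -0.0]
contact_force: [0.2, 0.5, 0.5]
opening: 0.002
grasp_force: 0.0
```

Emit:
carry_out:
  rows:
    - [[0,0,0.0015],0]
    - [[0,0,0.0015],0]
    - [[0,0,0.0015],0]
    - [[0,0,0.0015],0]
    - [[0,0,0],0]
    - [[0,0,0],0]
    - [[0,0,0],0]
    - [[0,0,0],0]

```text
time: 7.9
tool_pos: [0.5146, -0.1102, 0.0246]
tcp_rot: [-0.0, 0.967, 0.256, 0.0]
contact_force: [-1.7, 0.3, 4.2]
opening: -0.003
grasp_force: 2.6
```

```bash
python3 - <<'E'
from m import *; from plan import *
o=r.get_obs(); w=snapshot("wrist"); s=snapshot("scene"); plan(o,[])
print(np.round(o["contact_force"],2),np.round(o["ft_torque"],3))
a=cv2.resize(w[170:310,210:350],(400,400),interpolation=cv2.INTER_CUBIC); b=cv2.resize(s[185:245,160:220],(400,400),interpolation=cv2.INTER_CUBIC)
cv2.imwrite("pics/w7.png",np.hstack([a,b])[:,:,::-1])
E
```

```text
heading 29.66 p [ 0.5146 -0.1102  0.0246] tilt [ 2.e-04  2.e-04 -1.e+00]
[-1.69  0.29  4.16] [ 0.079  0.268 -0.006]
```

View pics/w7.png

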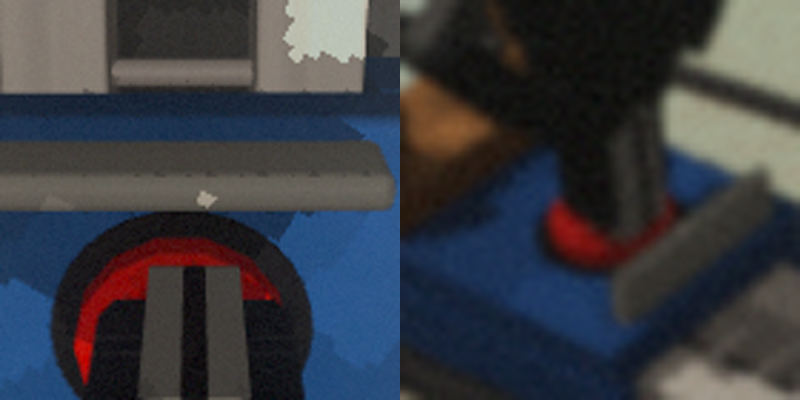

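Contact at 4.2 N, with the tips on the button about 9 mm behind the ledge. I lift, move 5 mm nearer the ledge for clearance from the cradle, and press there.

Emit:
carry_out:
  rows:
    - [[0,0,-0.005],0]
    - [[0.0025,-0.0005,0],0]
    - [[0.0025,-0.0005,0],0]
    - [[0,0,0.004],0]
    - [[0,0,0.003],0]
    - [[0,0,0.002],0]
    - [[0,0,0],0]
    - [[0,0,0],0]

```text
time: 9.0
tool_pos: [0.5191, -0.1069, 0.0206]
tcp_rot: [0.0, 0.967, 0.256, 0.001]
contact_force: [-0.5, -0.6, 7.0]
opening: -0.006
grasp_force: 3.3
```

Emit:
carry_out:
  rows:
    - [[0,0,0.001],0]
    - [[0,0,0.001],0]
    - [[0,0,0],0]
    - [[0,0,0],0]
    - [[0,0,0],0]
    - [[0,0,0],0]
    - [[0,0,0],0]
    - [[0,0,0],0]

```text
time: 10.0
tool_pos: [0.5207, -0.1061, 0.02]
tcp_rot: [0.0, 0.967, 0.256, 0.002]
contact_force: [-1.9, 2.3, 16.6]
opening: -0.004
grasp_force: 8.2
```

```bash
python3 - <<'E'
from m import *; from plan import *
F=[]
for i in range(4): F.append(r.get_obs()["contact_force"]); s=snapshot("scene")
o=r.get_obs(); w=snapshot("wrist"); plan(o,[])
print(np.round(F,2),np.round(o["ft_torque"],3))
a=cv2.resize(w[170:310,210:350],(400,400),interpolation=cv2.INTER_CUBIC); b=cv2.resize(s[185:245,160:220],(400,400),interpolation=cv2.INTER_CUBIC)
cv2.imwrite("pics/w8.png",np.hstack([a,b])[:,:,::-1])
E
```

```text
heading 29.71 p [ 0.5207 -0.1061  0.02  ] tilt [ 4.e-03  9.e-04 -1.e+00]
[[-1.88  2.31 16.6 ]
 [-0.96  1.49 16.11]
 [-0.58  1.5  16.43]
 [-1.63  1.38 15.49]] [ 0.325  0.328 -0.042]
```

View pics/w8.png

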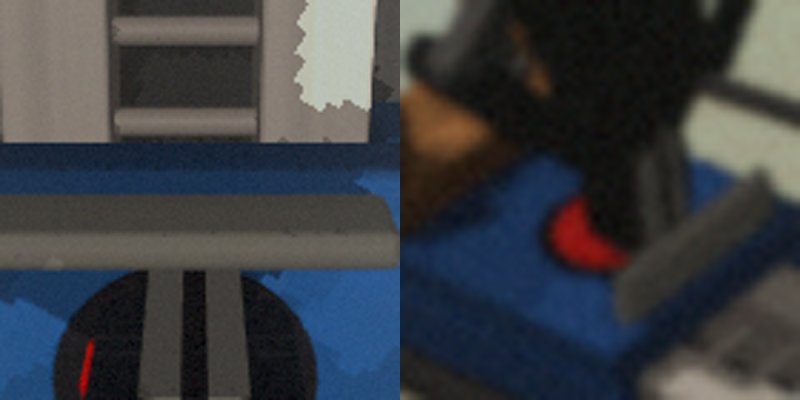

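The reading of 16 N shows the button bottomed out, flush in the scene crop at about (193,218), and the tips are next to the ledge. I ease the pressure slightly and push along the rail.

Emit:
carry_out:
  rows:
    - [[0.003,0,-0.0005],0]
    - [[0.005,0,0],0]
    - [[0.008,0,0],0]
    - [[0.01,0,0],0]
    - [[0.01,0,0],0]
    - [[0.01,0,0],0]
    - [[0.01,0,0],0]
    - [[0.008,0,0],0]

```text
time: 11.25
tool_pos: [0.576, -0.0745, 0.0201]
tcp_rot: [0.0, 0.967, 0.256, 0.002]
contact_force: [-1.4, -0.5, 12.4]
opening: 0.0
grasp_force: 6.2
```

```bash
python3 - <<'E'
from m import *; from plan import *
o=r.get_obs(); w=save("wrist","w9"); plan(o,[]); print(o["time"],np.round(o["contact_force"],2))
E
```

```text
heading 29.7 p [ 0.576  -0.0745  0.0201] tilt [ 3.e-03  6.e-04 -1.e+00]
11.25 [-1.38 -0.47 12.38]
```

View pics/w9.png

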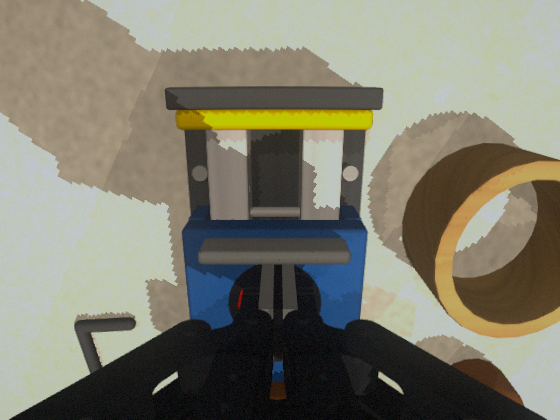

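The support is moving with the button held. The gap to the yellow buffer (row 130 against front edge row 218) is about 37 mm.

Emit:
carry_out:
  rows:
    - [[0.004,0,0],0]
    - [[0.006,0,0],0]
    - [[0.006,0,0],0]
    - [[0.006,0,0],0]
    - [[0.004,0,0],0]
    - [[0.003,0,0],0]
    - [[0.002,0,0],0]
    - [[0.001,0,0],0]

```text
time: 12.3
tool_pos: [0.6036, -0.0588, 0.0201]
tcp_rot: [0.0, 0.967, 0.256, 0.002]
contact_force: [-0.5, -0.2, 11.4]
opening: 0.001
grasp_force: 5.7
```

Emit:
carry_out:
  rows:
    - [[0.0005,0,0],0]
    - [[0.0005,0,0],0]
    - [[0.0005,0,0],0]
    - [[0.0005,0,0],0]
    - [[0.0005,0,0],0]
    - [[0,0,0],0]
    - [[0,0,0],0]
    - [[0,0,0],0]

```text
time: 13.3
tool_pos: [0.6057, -0.0576, 0.0202]
tcp_rot: [0.0, 0.967, 0.256, 0.002]
contact_force: [-0.7, 0.2, 10.6]
opening: 0.005
grasp_force: 5.5
```

```bash
python3 - <<'E'
from m import *; from plan import *
o=r.get_obs(); w=save("wrist","w10"); plan(o,[]); print(o["time"],np.round(o["contact_force"],2))
h=cv2.cvtColor(w,cv2.COLOR_RGB2HSV)
for u in (215,235,320,335):
    col=h[100:260,u]; b=np.where((col[:,0]>100)&(col[:,0]<125)&(col[:,1]>110))[0]; y=np.where((col[:,0]>22)&(col[:,0]<36)&(col[:,1]>110))[0]
    print(u,"yellow",100+y.min() if len(y) else 0,100+y.max() if len(y) else 0,"blue from",100+b.min() if len(b) else 0)
E
```

```text
heading 29.69 p [ 0.6057 -0.0576  0.0202] tilt [ 3.1e-03  7.0e-04 -1.0e+00]
13.3 [-0.75  0.15 10.61]
215 yellow 170 212 blue from 221
235 yellow 198 213 blue from 220
320 yellow 198 212 blue from 220
335 yellow 198 212 blue from 220
```

Emit:
carry_out:
  rows:
    - [[0.0006,0,0],0]
    - [[0.0006,0,0],0]
    - [[0.0006,0,0],0]
    - [[0.0006,0,0],0]
    - [[0.0006,0,0],0]
    - [[0,0,0],0]
    - [[0,0,0],0]
    - [[0,0,0],0]

```text
time: 14.35
tool_pos: [0.6083, -0.0561, 0.0201]
tcp_rot: [0.0, 0.967, 0.256, 0.002]
contact_force: [-1.0, -0.2, 11.2]
opening: -0.002
grasp_force: 5.5
```

Emit:
carry_out:
  rows:
    - [[0.0006,0,0],0]
    - [[0.0006,0,0],0]
    - [[0.0006,0,0],0]
    - [[0.0006,0,0],0]
    - [[0.0006,0,0],0]
    - [[0,0,0],0]
    - [[0,0,0],0]
    - [[0,0,0],0]

```text
time: 15.35
tool_pos: [0.6109, -0.0546, 0.0201]
tcp_rot: [0.0, 0.967, 0.256, 0.002]
contact_force: [-0.8, -0.2, 11.0]
opening: 0.001
grasp_force: 5.5
```

```bash
python3 - <<'E'
from m import *; from plan import *
o=r.get_obs(); w=save("wrist","w11"); plan(o,[]); print(o["time"],np.round(o["contact_force"],2))
h=cv2.cvtColor(w,cv2.COLOR_RGB2HSV)
for u in (235,320,335):
    col=h[100:260,u]; b=np.where((col[:,0]>100)&(col[:,0]<125)&(col[:,1]>110))[0]; y=np.where((col[:,0]>22)&(col[:,0]<36)&(col[:,1]>110))[0]
    print(u,"yellow",100+y.min() if len(y) else 0,100+y.max() if len(y) else 0,"blue from",100+b.min() if len(b) else 0)
E
```

```text
heading 29.69 p [ 0.6109 -0.0546  0.0201] tilt [ 3.2e-03  7.0e-04 -1.0e+00]
15.35 [-0.75 -0.16 11.01]
235 yellow 212 226 blue from 227
320 yellow 212 226 blue from 227
335 yellow 212 226 blue from 227
```

Emit:
carry_out:
  rows:
    - [[0.0006,0,0],0]
    - [[0.0006,0,0],0]
    - [[0.0006,0,0],0]
    - [[0.0006,0,0],0]
    - [[0.0006,0,0],0]
    - [[0,0,0],0]
    - [[0,0,0],0]
    - [[0,0,0],0]

```text
time: 16.4
tool_pos: [0.6121, -0.0539, 0.0201]
tcp_rot: [-0.0, 0.967, 0.256, 0.0]
contact_force: [-4.2, -1.0, 14.5]
opening: -0.004
grasp_force: 7.0
```

Emit:
carry_out:
  rows:
    - [[0.0006,0,0],0]
    - [[0.0006,0,0],0]
    - [[0.0006,0,0],0]
    - [[0,0,0],0]
    - [[0,0,0],0]
    - [[0,0,0],0]
    - [[0,0,0],0]
    - [[0,0,0],0]

```text
time: 17.4
tool_pos: [0.6121, -0.0539, 0.02]
tcp_rot: [-0.0, 0.967, 0.256, -0.001]
contact_force: [-7.0, -1.4, 17.6]
opening: 0.002
grasp_force: 8.7
```

```bash
python3 - <<'E'
from m import *; from plan import *
o=r.get_obs(); plan(o,[]); print(o["time"],np.round(o["contact_force"],2))
w=snapshot("wrist"); s=snapshot("scene")
a=w[120:420,130:430]; a=cv2.resize(a,(400,400)); b=cv2.resize(s[190:290,170:270],(400,400),interpolation=cv2.INTER_CUBIC)
cv2.imwrite("pics/w12.png",np.hstack([a,b])[:,:,::-1])
E
```

```text
heading 29.61 p [ 0.6121 -0.0539  0.02  ] tilt [-2.e-03 -2.e-04 -1.e+00]
17.4 [-7.04 -1.44 17.56]
```

View pics/w12.png

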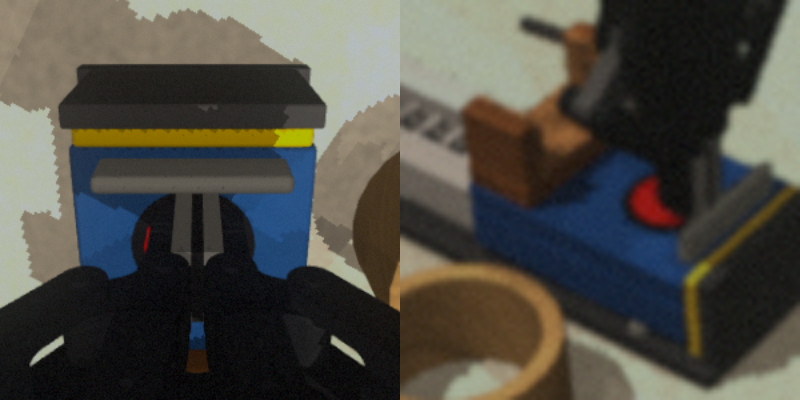

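The support is hard against the yellow buffer in both views, and more push raises only the force, not the position. I lift so the button springs up while still leaning lightly on the ledge, then come clear.

Emit:
carry_out:
  rows:
    - [[0,0,-0.002],0]
    - [[0,0,-0.003],0]
    - [[0,0,-0.003],0]
    - [[0,0,-0.003],0]
    - [[0,0,-0.003],0]
    - [[-0.001,0,-0.002],0]
    - [[-0.003,0,0],0]
    - [[-0.003,0,0],0]

```text
time: 18.5
tool_pos: [0.6068, -0.0562, 0.0347]
tcp_rot: [-0.0, 0.967, 0.256, -0.0]
contact_force: [-0.2, -0.0, -0.1]
opening: 0.001
grasp_force: 0.0
```

Emit:
carry_out:
  rows:
    - [[0,0,-0.005],0]
    - [[0,0,-0.01],0]
    - [[0,0,-0.015],0]
    - [[0,0,-0.02],0]
    - [[0,0,-0.025],0]
    - [[0,0,-0.025],0]
    - [[0,0,-0.02],0]
    - [[0,0,-0.01],0]

```text
time: 19.5
tool_pos: [0.6083, -0.0564, 0.1676]
tcp_rot: [0.0, 0.967, 0.256, 0.002]
contact_force: [-0.1, 0.6, -0.3]
opening: -0.003
grasp_force: 0.0
```

```bash
python3 - <<'E'
from m import *; from plan import *
for i in range(4): snapshot("top")
o=r.get_obs(); plan(o,[]); print(o["time"],np.round(o["contact_force"],2))
w=snapshot("wrist"); s=snapshot("scene")
c2=cv2.resize(s[190:290,170:270],(400,400),interpolation=cv2.INTER_CUBIC)
cv2.imwrite("pics/w13.png",np.hstack([cv2.resize(w[60:360,130:430],(400,400)),c2])[:,:,::-1])
cv2.imwrite("pics/w14.png",w[:,:,::-1]); cv2.imwrite("pics/s14.png",s[:,:,::-1])
c,st,_=blob("wrist","w14",(0,150,40),(8,255,255),(100,0,460,420)); d,sd,_=blob("scene","s14",(0,150,70),(8,255,255),(190,190,290,270)); print(c,st,d,sd)
c1,d1=ray("wrist",[c],o); c2,d2=ray("scene",[d]); t=np.linalg.lstsq(np.c_[d1[0],-d2[0]],c2-c1,rcond=None)[0]; print(c1+d1[0]*t[0],c2+d2[0]*t[1])
E
```

```text
heading 29.67 p [ 0.6069 -0.0562  0.1647] tilt [-3.e-04  2.e-04 -1.e+00]
19.7 [-0.12  0.11 -0.88]
[276.59178082 200.15479452] [ 256  179   43   43 1460] [236.63529412 236.65882353] [227 229  20  17 255]
[ 0.60117154 -0.05926729  0.05598935] [ 0.60078007 -0.05990001  0.05619379]
```

View pics/w13.png

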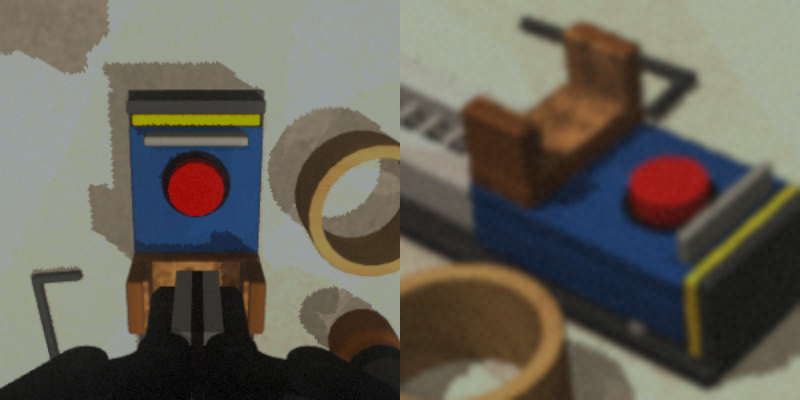

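The support is against the yellow stop and the red button is standing up again. The tape roll, jar and hex key look undisturbed, and the gripper is clear.

```bash
python3 -c "
from workcell import r
print(r.finish_job())"
```

```text
the job is handed in; nothing more can be done
None
```

The blue support is fully against the yellow stop, the button was held down throughout the push and has sprung back up, and I handed the job in at about 20 s with the gripper clear and no contact with the tape roll, jar or hex key.

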